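# Clear the brush off the scanner track and slide the cheese board home

### The arm

A 7-joint arm with a two-finger parallel gripper is mounted at the origin on the work surface. World frame = base frame: x ahead of the robot, y to its left, z up, the work surface at z = 0. Lengths are in mm, angles in rad, forces in N, time in s.
With the tool pointing down it reaches from about 400 to 875 mm from the base axis. Payload 4.4 kg.
Tool frame: the origin (TCP) lies midway between the tips of the shut fingers; the grasp point (between the pads) lies 19 mm behind it (ctrl.grip_point_offset is the distance from the TCP to the grasp point, in mm); z points along the fingers, x is the direction in which the jaws open and shut, and the axes are right-handed (so a half turn about z gives the same grasp; the last joint's range is limited). The gripper opens to 85 mm and grips with 20 to 120 N. Pads are 22 mm wide; open, the fingers measure 114 mm over their backs; the gripper's body (76 mm by 85 mm) begins 54 mm behind the grasp point. The pads swing forward as they close: fully open they stand 13 mm farther back than shut.
Start: joints at [-0.066, 0.628, 0.038, 1.517, -0.027, 0.996, -0.02], TCP at [650.014, 0.027, 231.313] pointing down, gripper open.
Joint ranges: [-3.06, 3.06], [-0.37, 2.12], [-1.25, 1.32], [0.18, 2.47], [-1.1, 4.24], [0.23, 1.98], [-2.94, 2.94]. Speed limits (rad/s): [2.57, 2.57, 3.14, 3.14, 3.14, 3.14, 3.14].

### API

Orientations are given as [roll, pitch, yaw] about the fixed x, y, z axes, in that order (R = Rz(yaw) Ry(pitch) Rx(roll)).
In Python, from cell import ctrl, viewer gives the robot as it stands.
- The arm moves only by the tool apply_moves, never from a script. Its argument "series" is a list that holds one entry, the list of rows, each a list of 6 numbers: the shift along the tool's x, y, z normalised to -1 to 1, where 1 is 50 mm, then the turn, a rotation vector about the tool's x, y, z normalised to -1 to 1, where 1 is 6 degrees. In form: [[[tx, ty, tz, rx, ry, rz], ...]]. A call has exactly 5 rows; each row shifts and turns the commanded pose from where the row before left it, along the tool's axes as they then stand; what a row does not reach is not made up. A row lasts 1/8 s, in which the tool goes at most 62.5 mm and 10.7 degrees, less where a joint would pass 70% of its speed; a pose out of reach is approached as far as the arm can. A call with a number of a shift or a turn outside -1 to 1 is refused whole. A call with a gripper value outside its range is refused whole. "claw" is the gripper command: -1 is shut, 1 is fully open, values between are in proportion, set as the call begins (left out, the last holds). The fingers move at their own pace and stop on an object; the grip force is fixed at half the most. Time passes only in rows, so rows that do not move let the fingers close, or fill a call up. It gives the time, the measured TCP pose, the force and the opening at its end, in the units of the state.
- ctrl.read_state(): the state, without advancing time (a new reading comes with each control period).
- viewer.get_image(name): name is "scene" or "side" or "wrist"; returns the picture (384x512x3 uint8, blue, green, red); there is no depth.
- viewer.camera_info(name): a dict with "K" (3x3 intrinsics, pixels), "R" (3x3) and "t" (3): a world point X has camera coordinates R X + t. Camera axes: x right, y down, z forward; pixel columns grow to the right and rows downward; lengths in mm; the calibration is good to about 2 mm. A picture is of the moment at which its call begins: read the wrist's pose just before it. camera_info takes no time and is no camera call; for the wrist camera it gives the pose at the moment of the call.
- ctrl.finish_job(): hands the job in, once; it reports no verdict.
Trained networks look in the newest picture that a camera, given by its name, has taken for a name from the list of things; names that differ only in an ending like _2 or _b are one class to them, and where a whole thing is asked for, a point or a joint stands for the part that bears it (a point fixed in the world has none). Each returns a list of dicts, best first, with "score" (0 to 1); they miss things now and then, are a little off and sometimes report something else, mostly with a low value. They report only what shows in the picture. A call takes as long as a camera call. They do not tell look-alikes from the thing itself.
- viewer.find_in(camera, label): "location" ([column, row] as shares, 0 to 1, of the picture: columns of its width, rows of its height, amid what is visible of it).
The state is a dict: "clock": time; "qpos": joint angles; "qd": joint speeds; "tau": joint torques, N m; "eef_pos": TCP position; "tool_rot": TCP orientation; "force": force on the tool from outside, world axes, zero at the start; "torque": the same for the moment, N m; "width": finger opening in mm.
Only numpy, scipy, OpenCV 4.12 (cv2) and the standard library are available. Lean on these libraries where they do the work, as an engineer would, in place of code of your own. Each camera call takes 0.05 s, during which the arm holds its last target. There are 200 camera calls.

### The job

Someone left a wooden brush lying across the guide track of the cheese scanner: take it away and lay it flat inside the blue tool tray, without dropping it in. Then slide the cheese board by its knob along the track, under the scanner hood, until it is fully home against the red end stop. Keep the board down in its track, never touch the cheese on it, which must stay standing on its marked spot, and leave the other things on the table where they are.

Things in the scene. Friction and masses are not known exactly. Their poses are not given: they have to be found in the camera images.
- track: fixed steel plate 130 x 545 x 6 mm (own x -65..65, y -295..250 mm) with two white rails along its y: lane between them 90 mm wide (x -45..45), rails 10 mm wide, tops at z = 16 mm, lane floor at z = 6 mm. Origin at table level on the lane's centre line; the board is slid along +y.
- hood (a point): middle of the lower front edge of the yellow scanner hood, track frame (0, 138, 82) mm. The hood, with a clear window, bridges the lane from y = 138 to 248, x = -76 to 76: underside at z = 82, top at 104 mm (a green lamp to 107), on four corner posts 12 mm thick at x = +-70.
- stop (a point): middle of the near face of the red end stop (90 x 12 mm, top at z = 20 mm) at lane floor level: track frame (0, 235, 6) mm. The board's front edge must come against it.
- scan (a point): point under the hood where the cheese's centre belongs: track frame (0, 191, 20) mm, at the height of the board's top
- board: loose light wooden board 84 x 190 x 14 mm (x, y, z), lying in the lane (3 mm play each side), 0.35 kg. Origin at the centre of its underside; +y is its front end, towards the hood. A dark wooden knob stands near its rear end; a round marked spot near the front carries the cheese.
- board_front (a point): middle of the lower front edge of the board: board frame (0, 95, 0) mm
- board_knob (a point): point to grip on the board's knob: board frame (0, -73, 44) mm. The knob is an upright block 28 mm (board x) by 36 mm (board y), from the board's top (z = 14 mm) to z = 58 mm of the board frame.
- board_spot (a point): centre of the marked spot: board frame (0, 51, 14) mm, on the board's top
- cheese: loose cheese wheel 80 mm across, 46 mm high, about 0.25 kg, tan rind with a pale top, standing on the marked spot of the board. Origin at the centre of its underside. Not to be touched by the robot.
- brush: loose wooden brush lying across the two rails between board and hood, bristles up, about 0.16 kg. Wooden back 170 x 36 x 20 mm (x, y, z), and on it a stiff pale bristle block 130 x 28 mm from z = 20 to 40 mm. Origin at the centre of the underside of the back; x runs along its length.
- brush_mid (a point): centre of the brush: brush frame (0, 0, 20) mm
- tray: fixed blue plastic tool tray, empty, outside 110 x 230 x 25 mm (x, y, z), walls and floor 5 mm thick, its long side along its own y. Origin at the centre of its underside on the table.
- crate: fixed white tray of the same size as the blue one, holding three small cheeses 60 mm across, tops at 41 mm. Not the place for the brush. Origin at the centre of its underside.
- mould: bystander: empty white plastic cup-shaped mould, 68 mm across, 62 mm high, loose; origin at the centre of its underside
- wheel1: bystander: large loose cheese wheel 110 mm across, 60 mm high; origin at the centre of its underside
- wheel2: bystander: large loose cheese wheel 110 mm across, 60 mm high; origin at the centre of its underside
- jar: bystander: amber jar 72 mm across, 100 mm high, loose; origin at the centre of its underside
- spray: bystander: white bottle with a blue cap, 64 mm across, 170 mm high, loose; origin at the centre of its underside
Not all that is in view belongs to the job. Leave any yellow look-alike of the board alone.

How it is judged (in metres and radians):
On the way, in this order (a step that is already met when the one before it is completed fails the run):
1. the brush lies flat inside the blue tray, released (x of brush_mid in the frame of tray between -0.04 and 0.04 m and y of brush_mid in the frame of tray between -0.036 and 0.036 m and z of brush_mid in the frame of tray below 0.04 m and angle between brush's own x axis and vertical between 1.47 and 1.67 rad and contact force between brush and the fingers below 0.2 N and linear speed of brush below 0.05 m/s), for 0.2 s.
2. the board is home against the end stop with the cheese standing under the hood (y of board_front in the frame of track above 0.23 m and x of board_front in the frame of track between -0.01 and 0.01 m and z of board_front in the frame of track below 0.01 m and horizontal distance between cheese and scan below 0.018 m and angle between cheese's own z axis and vertical below 0.1 rad and z of cheese in the frame of track below 0.026 m and linear speed of each of board, cheese below 0.03 m/s), for 0.2 s.
At the end, for the whole second after the job is handed in: The brush lies flat (within 0.1 rad) and wholly inside the blue tray, at rest; the board lies in its lane with its front edge within 5 mm of the red end stop, at rest; the cheese stands upright on the board, its centre within 18 mm of the scan point under the hood (all of step 1 and all of step 2); the robot touches nothing.
It fails at once if the robot touches the cheese on the board (contact force between cheese and the fingers above 0.5 N or contact force between cheese and the arm above 0.5 N).
It fails at once if the cheese tips over or slides more than 18 mm off its spot (angle between cheese's own z axis and vertical above 0.35 rad or horizontal distance between cheese and board_spot above 0.018 m).
It fails at once if the board is lifted out of its track (by more than 15 mm) (z of board in the frame of track above 0.021 m).
It fails at once if the brush is dropped into the tray from a height (horizontal distance between brush_mid and tray below 0.12 m and z of brush_mid in the frame of tray above 0.07 m and contact force between brush and the fingers below 0.05 N and linear speed of brush above 0.3 m/s).
It fails at once if a bystander (mould, large wheel, jar or bottle) is moved more than 30 mm (distance of any of mould, wheel1, wheel2, jar, spray from where it was at the start of the episode above 0.03 m).
It also fails if it takes over 58 s, if anything falls off the work surface, if the arm or the gripper's body presses on something with over 40 N, if the wrist force passes 120 N, or if a joint passes its speed limit or range.

## Working session

There is one attempt and no reset: what is moved stays moved. The work goes in short steps, Python scripts to look and compute and a tool call to move; the robot and the scene stay as the last step left them, time stands still between calls to the robot, and variables do not carry over. Pictures are saved under pics/ and viewed, about 8 in all and at most 12, crops included, and the job is handed in when it is done.

Besides the shell and the picture viewer there is one more tool, called as name(argument=value, ...) on one line, values as JSON. apply_moves: Moves the arm, as the interface text tells. Scaled input: -1 to 1 covers 50 mm each way for a shift and 6 degrees each way for a turn. Its arguments: {"type":"object","properties":{"series":{"type":"array","items":{"type":"array","items":{"type":"array","items":{"type":"number"}}}},"claw":{"type":"number"}},"required":["series"]}

```bash
mkdir -p pics
cat > h.py <<'E'
from cell import ctrl, viewer
import numpy as np, cv2
def ray(cam,px,z):
    c=viewer.camera_info(cam);K,R,t=[np.array(c[k],float) for k in('K','R','t')]
    d=R.T@np.linalg.inv(K)@np.array([px[0],px[1],1.]);o=-R.T@t.ravel()
    return o+d*(z-o[2])/d[2]
def proj(cam,X):
    c=viewer.camera_info(cam);K,R,t=[np.array(c[k],float) for k in('K','R','t')]
    p=(K@(R@np.atleast_2d(X).T+t.reshape(3,1)));return (p[:2]/p[2]).T
E
python3 - <<'E'
from h import *
ims=[viewer.get_image(n) for n in('scene','side')]
cv2.imwrite('pics/a.png',cv2.resize(ims[0],(800,600),interpolation=cv2.INTER_CUBIC));cv2.imwrite('pics/b.png',cv2.resize(ims[1],(800,600),interpolation=cv2.INTER_CUBIC))
for l,z in(('brush',20),('tray',5),('board_knob',64),('cheese',40),('hood',82),('crate',20),('board',20),('mould',30),('jar',50),('spray',85),('wheel1',30)):
  for cam in('scene','side'):
    for d in viewer.find_in(cam,l)[:3]:
        p=np.array(d['location'])*[512,384];print(l,cam,p.round(),round(d['score'],2),ray(cam,p,z).round())
s=ctrl.read_state();print(s['eef_pos'],s['tool_rot'],s['clock'],s['width'])
E
```

```text
brush scene [224. 210.] 0.62 [588.  28.  20.]
brush side [285. 205.] 0.97 [587.  38.  20.]
tray scene [222. 162.] 0.62 [ 379. -163.    5.]
tray side [280. 282.] 0.76 [ 389. -210.    5.]
board_knob scene [177. 180.] 0.94 [ 611. -182.   64.]
board_knob scene [247. 216.] 0.67 [593. 133.  64.]
board_knob scene [224. 125.] 0.64 [ 238. -266.   64.]
board_knob side [235. 343.] 0.83 [ 153. -325.   64.]
board_knob side [321. 253.] 0.63 [ 542. -224.   64.]
cheese scene [196. 186.] 0.86 [ 574. -121.   40.]
cheese side [308. 231.] 0.92 [ 574. -115.   40.]
cheese side [247. 230.] 0.69 [399.   6.  40.]
cheese side [285. 205.] 0.18 [575.  24.  40.]
hood scene [250. 218.] 0.84 [602. 154.  82.]
hood scene [334. 256.] 0.57 [565. 451.  82.]
hood side [277. 201.] 0.83 [540.  28.  82.]
hood side [248. 230.] 0.36 [384. -21.  82.]
crate scene [300. 202.] 0.63 [384. 223.  20.]
crate side [214. 199.] 0.91 [375. 213.  20.]
board scene [181. 184.] 0.92 [ 589. -188.   20.]
board scene [228. 124.] 0.71 [ 172. -296.   20.]
board side [323. 253.] 0.76 [ 570. -205.   20.]
board side [238. 343.] 0.6 [ 167. -315.   2
[... 161 characters left out ...]
 232.] 0.63 [401.   0.  30.]
jar scene [151. 213.] 0.86 [ 776. -147.   50.]
jar side [280. 197.] 0.71 [579.  60.  50.]
jar side [357. 209.] 0.64 [ 777. -141.   50.]
jar side [321. 250.] 0.54 [ 556. -206.   50.]
spray scene [334. 259.] 0.71 [578. 457.  85.]
spray side [280. 197.] 0.33 [559.  36.  85.]
spray side [288. 204.] 0.15 [562.  -8.  85.]
wheel1 scene [182. 237.] 0.73 [775.  -3.  30.]
wheel1 scene [217. 259.] 0.69 [771. 151.  30.]
wheel1 side [331. 187.] 0.92 [780.   6.  30.]
wheel1 side [303. 168.] 0.83 [753. 148.  30.]
wheel1 side [318. 255.] 0.33 [ 548. -208.   30.]
[6.50012502e+02 2.97389620e-02 2.31322558e+02] [-3.14155311e+00 -1.68777343e-05 -2.13114798e-05] 1.2 85.28047856428813
```

View pics/a.png

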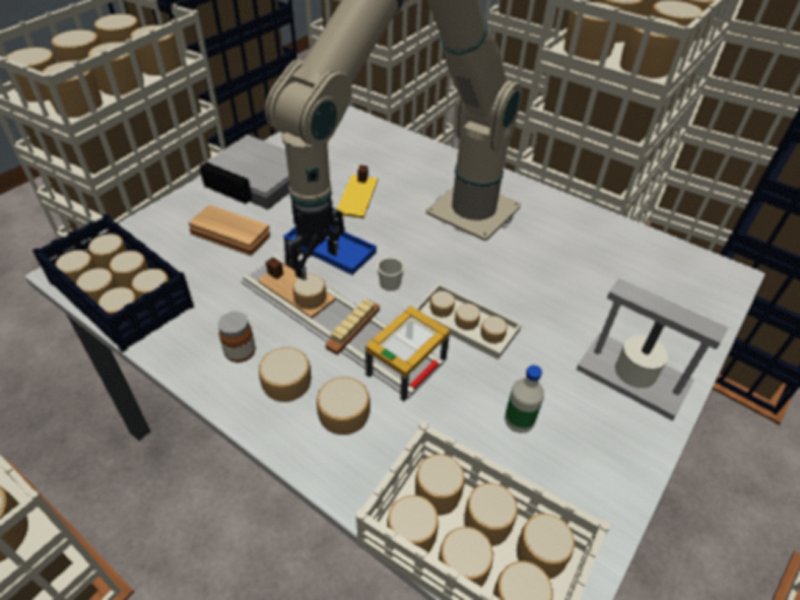

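View pics/b.png

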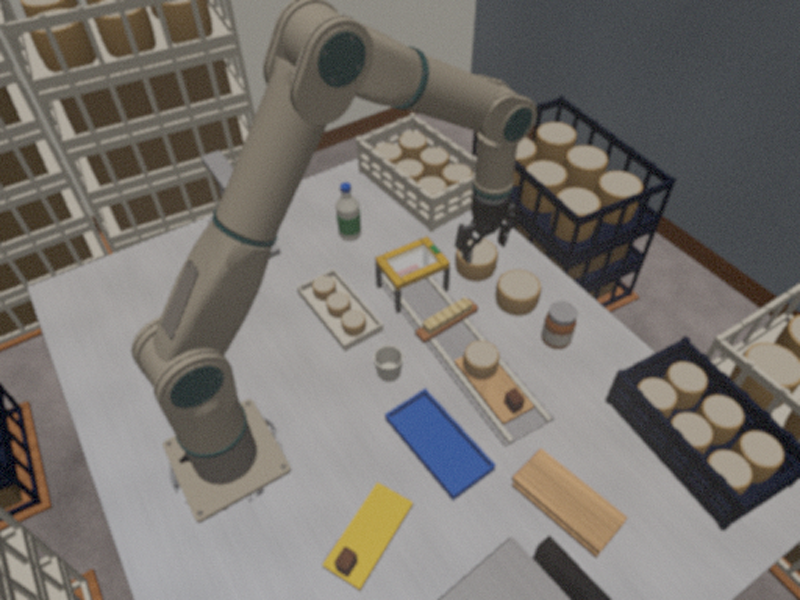

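The scene shows the wooden board with a dark knob at about (275,268) and the cheese at (310,292). The brush lies across the track at (355,325), with the hood at (408,338) and the blue tray at (332,248).

There are two board candidates: the wooden one at side (495,385), which sits in the track and carries the cheese, and the yellow one at side (368,535), which is the loose look-alike. The wooden one fits the description. I'll confirm it in a crop.

Run:
```python
from h import *
im=viewer.get_image('side');w=viewer.get_image('wrist')
c=cv2.resize(im[160:330,230:370],(660,800),interpolation=cv2.INTER_CUBIC)[:600]
c=cv2.resize(im[162:322,225:385],(600,600),interpolation=cv2.INTER_CUBIC)
cv2.imwrite('pics/c.png',c);cv2.imwrite('pics/d.png',cv2.resize(w,(800,600),interpolation=cv2.INTER_CUBIC))
print(viewer.camera_info('wrist'))
# tray blue mask -> corners
for cam in('side','scene'):
    i=viewer.get_image(cam).astype(int);m=((i[...,0]>i[...,2]+60)&(i[...,0]>i[...,1]+40)).astype(np.uint8)
    cs=max(cv2.findContours(m,0,2)[0],key=cv2.contourArea)
    a=cv2.approxPolyDP(cs,4,True)[:,0];print(cam,[(tuple(p),ray(cam,p,25).round()) for p in a])
```

```text
{'K': array([[307.19635432,   0.        , 253.64034433],
       [  0.        , 307.19635432, 190.70412784],
       [  0.        ,   0.        ,   1.        ]]), 'R': array([[ 9.99999497e-01,  7.93821367e-04,  6.13235526e-04],
       [ 6.07500011e-04, -9.65745180e-01,  2.59491577e-01],
       [ 7.98219212e-04, -2.59491074e-01, -9.65745176e-01]]), 't': array([-650.30603622,  -34.06210141,  376.45674695])}
side [((np.int32(249), np.int32(264)), array([ 334., -108.,   25.])), ((np.int32(289), np.int32(316)), array([ 339., -329.,   25.])), ((np.int32(315), np.int32(298)), array([ 442., -325.,   25.])), ((np.int32(271), np.int32(253)), array([ 420., -112.,   25.]))]
scene [((np.int32(201), np.int32(159)), array([ 436., -224.,   25.])), ((np.int32(226), np.int32(172)), array([433., -94.,  25.])), ((np.int32(239), np.int32(157)), array([ 329., -110.,   25.])), ((np.int32(221), np.int32(149)), array([ 335., -202.,   25.])), ((np.int32(215), np.int32(163)), array([ 419., -163.,   25.])), ((np.int32(208), np.int32(153)), array([ 389., -227.,   25.]))]
```

View pics/c.png

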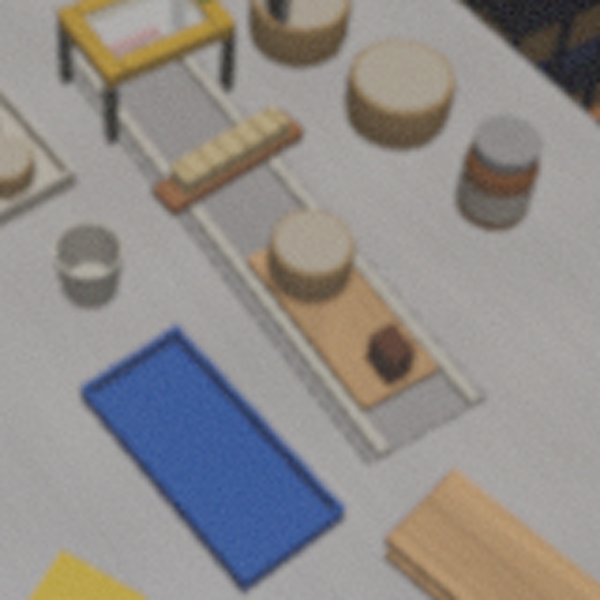

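View pics/d.png

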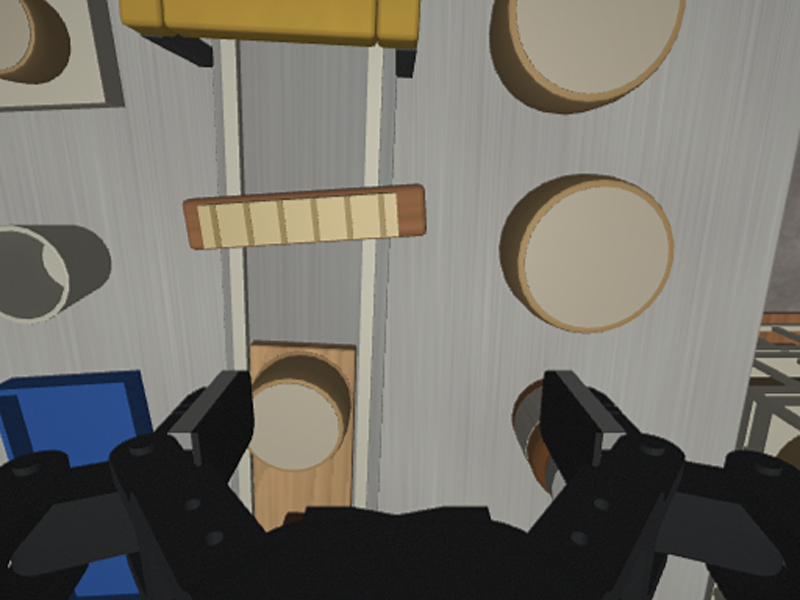

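The wrist view shows the brush corners at (184,202), (425,185), (425,235) and (192,250). The rails run at columns 220-250 and 360-382, the board front edge is at row 343, and the cheese and the tray's far edge are visible. The crop confirms that the wooden board in the track carries the cheese.

Run:
```python
from h import *
f=.64
def P(n,x,y,z): print(n,ray('wrist',(x*f,y*f),z).round(1))
for q in((184,201),(425,185),(425,236),(191,250)):P('brush36',*q,36)
for q in((197,207),(397,193),(398,238),(205,249)):P('bris56',*q,56)
P('railL o',220,60,16);P('railL o',232,420,16);P('railL i',238,60,16);P('railL i',245,300,16)
P('railR i',368,60,16);P('railR i',360,340,16);P('railR o',383,60,16);P('railR o',375,400,16)
for q in((251,343),(355,346),(351,520),(253,520)):P('board',*q,20)
P('cheese top c',295,425,66)
P('hood',122,24,104);P('hood',418,46,104);P('tray',142,372,25);
# side crop: track end corners, knob, board rear corners
s=160/600
def S(n,x,y,z): print(n,ray('side',(225+x*s,162+y*s),z).round(1))
S('rail end L',385,450,16);S('rail end R',482,398,16);S('knob top',391,340,64);S('board rearR',440,372,20);S('board rearL',366,408,20)
S('rail R under hood',190,62,16)
for q in((178,327),(82,388),(245,590),(343,514)):S('tray',*q,25)
```

```text
brush36 [504.   43.9  36. ]
brush36 [669.8  54.8  36. ]
brush36 [670.4  19.9  36. ]
brush36 [505.    9.9  36. ]
bris56 [520.7  41.3  56. ]
bris56 [650.7  50.3  56. ]
bris56 [651.4  21.2  56. ]
bris56 [523.   13.8  56. ]
railL o [530.5 136.7  16. ]
railL o [ 514.7 -135.    16. ]
railL i [542.7 136.7  16. ]
railL i [533.7 -32.3  16. ]
railR i [631.  136.8  16. ]
railR i [621.7 -64.9  16. ]
railR o [641.1 136.8  16. ]
railR o [ 633.  -116.8   16. ]
board [536.9 -66.   20. ]
board [618.  -68.4  20. ]
board [ 611.1 -229.3   20. ]
board [ 526.  -229.3   20. ]
cheese top c [ 578.2 -110.9   66. ]
hood [512.3 135.6 104. ]
hood [661.2 125.7 104. ]
tray [451.4 -88.2  25. ]
rail end L [ 514.5 -300.    16. ]
rail end R [ 619.  -306.8   16. ]
knob top [ 565.9 -236.6   64. ]
board rearR [ 603.5 -267.6   20. ]
board rearL [ 525.1 -260.2   20. ]
rail R under hood [636.3 173.6  16. ]
tray [ 432.7 -102.2   25. ]
tray [ 325.1 -108.7   25. ]
tray [ 335.9 -339.9   25. ]
tray [ 443.2 -330.6   25. ]
```

apply_moves(series=[[[-0.63,-0.32,0,0,0,0],[-0.63,-0.32,0,0,0,0],[0,0,0.3,0,0,1],[0,0,0.3,0,0,1],[0,0,0.3,0,0,1]]], claw=1)

```text
clock: 2.02
eef_pos: [587.1, 32.1, 186.1]
tool_rot: [-3.141, -0.001, -0.318]
force: [0.3, 0.0, 0.4]
width: 85.6
```

apply_moves(series=[[[0,0,0.2,0,0,1],[0,0,0.2,0,0,1],[0,0,0.2,0,0,1],[0,0,0,0,0,1],[0,0,0,0,0,1]]])

```text
clock: 2.65
eef_pos: [587.1, 32.1, 156.2]
tool_rot: [-3.142, 0.0, -0.841]
force: [-0.2, 0.2, 0.3]
width: 85.5
```

apply_moves(series=[[[0,0,0,0,0,1],[0,0,0,0,0,1],[0,0,0,0,0,1],[0,0,0,0,0,1],[0,0,0,0,0,1]]])

```text
clock: 3.28
eef_pos: [587.1, 32.2, 156.4]
tool_rot: [-3.141, 0.0, -1.365]
force: [0.3, -0.3, -0.1]
width: 85.2
```

apply_moves(series=[[[0,0,0,0,0,1],[0,0,0,0,0,0.4],[0,0,0,0,0,0],[0,0,0,0,0,0],[0,0,0,0,0,0]]])

```text
clock: 3.9
eef_pos: [587.0, 32.0, 156.4]
tool_rot: [-3.142, 0.0, -1.508]
force: [0.5, -0.3, 0.3]
width: 85.0
```

apply_moves(series=[[[0,0,0.8,0,0,0],[0,0,0.8,0,0,0],[0,0,0.7,0,0,0],[0,0,0.4,0,0,0],[0,0,0.14,0,0,0]]])

```text
clock: 4.53
eef_pos: [586.7, 31.9, 13.5]
tool_rot: [3.141, 0.0, -1.508]
force: [-0.0, 0.5, 0.7]
width: 85.5
```

apply_moves(series=[[[0,0,0,0,0,0],[0,0,0,0,0,0],[0,0,0,0,0,0],[0,0,0,0,0,0],[0,0,0,0,0,0]]], claw=-1)

```text
clock: 5.15
eef_pos: [587.9, 32.1, 15.6]
tool_rot: [-3.139, 0.0, -1.508]
force: [-0.4, 0.7, 5.7]
width: 34.9
```

apply_moves(series=[[[0,0,0,0,0,0],[0,0,0,0,0,0],[0,0,0,0,0,0],[0,0,0,0,0,0],[0,0,0,0,0,0]]])

```text
clock: 5.78
eef_pos: [588.0, 32.1, 15.6]
tool_rot: [-3.139, 0.0, -1.508]
force: [-1.1, 0.3, 6.4]
width: 34.7
```

apply_moves(series=[[[0,0,-0.2,0,0,0],[0,0,-0.4,0,0,0],[0,0,-0.6,0,0,0],[0,0,-0.6,0,0,0],[0,0,-0.4,0,0,0]]])

```text
clock: 6.4
eef_pos: [587.7, 32.0, 127.1]
tool_rot: [-3.139, 0.0, -1.508]
force: [0.2, -0.3, -1.7]
width: 34.7
```

Run:
```python
from h import *
im=viewer.get_image('side');s=ctrl.read_state();print(s['eef_pos'],s['force'],s['width'])
cv2.imwrite('pics/e.png',np.hstack([cv2.resize(im[162:322,225:385],(400,400)),cv2.resize(viewer.get_image('wrist'),(400,400))]))
```

```text
[589.06088107  31.88719659 129.2117497 ] [0.32611219 0.33974424 0.08410595] 34.61751921520405
```

View pics/e.png

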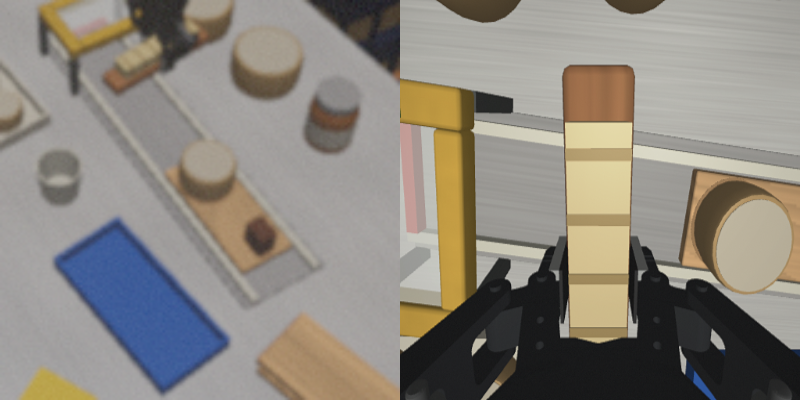

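The side view shows the brush lifted clear of the rails, with board and cheese undisturbed. The wrist view shows the brush held level between the pads. Next is the transfer to the tray.

apply_moves(series=[[[0.5,0.46,0,0,0,0],[0.8,0.74,0,0,0,0],[0.8,0.74,0,0,0,0],[0.8,0.74,0,0,0,0],[0.8,0.74,0,0,0,0]]])

```text
clock: 7.12
eef_pos: [426.6, -164.5, 124.3]
tool_rot: [3.141, -0.0, -1.508]
force: [0.7, -1.5, -1.2]
width: 34.6
```

apply_moves(series=[[[0.7,0.64,0,0,0,0],[0.37,0.35,0,0,0,0],[0,0,0,0,0,-1],[0,0,0,0,0,-1],[0,0,0,0,0,-1]]])

```text
clock: 7.75
eef_pos: [381.5, -219.8, 124.2]
tool_rot: [3.141, 0.0, -1.191]
force: [0.4, 0.5, -1.4]
width: 34.6
```

apply_moves(series=[[[0,0,0,0,0,-1],[0,0,0,0,0,-1],[0,0,0,0,0,-1],[0,0,0,0,0,-1],[0,0,0,0,0,-1]]])

```text
clock: 8.38
eef_pos: [381.5, -219.7, 124.2]
tool_rot: [3.141, 0.001, -0.667]
force: [-0.8, 1.0, -1.4]
width: 35.0
```

apply_moves(series=[[[0,0,0,0,0,-1],[0,0,0,0,0,-1],[0,0,0,0,0,-1],[0,0,0,0,0,-1],[0,0,0,0,0,-1]]])

```text
clock: 9.0
eef_pos: [381.5, -219.8, 124.2]
tool_rot: [-3.141, 0.001, -0.143]
force: [-0.5, 0.2, -1.7]
width: 34.8
```

apply_moves(series=[[[0,0,0,0,0,-1],[0,0,0,0,0,-0.85],[0,0,0,0,0,0],[0,0,0,0,0,0],[0,0,0,0,0,0]]])

```text
clock: 9.62
eef_pos: [381.9, -219.8, 124.3]
tool_rot: [3.142, 0.0, 0.046]
force: [-0.3, 0.3, -0.5]
width: 34.7
```

Run:
```python
from h import *
im=viewer.get_image('side');s=ctrl.read_state();print(s['eef_pos'],s['tool_rot'],s['force'],s['width'],s['clock'])
w=viewer.get_image('wrist');cv2.imwrite('pics/f.png',np.hstack([cv2.resize(im[162:322,225:385],(400,400)),cv2.resize(w,(400,400))]))
from numpy import array as A
R=lambda a:A([[np.cos(a),-np.sin(a)],[np.sin(a),np.cos(a)]])
for c in((55,115),(-55,115),(-55,-115),(55,-115)):
    q=R(.047)@A(c)+[384,-220];print(q.round(),proj('wrist',[*q,25]).round())
```

```text
[ 381.8931135  -219.80303409  124.29041878] [3.14156682e+00 1.09939348e-04 4.65218550e-02] [-0.10578432  0.22858916 -1.3247672 ] 34.9607486864869 9.675
[ 434. -103.] [[333.  37.]]
[ 324. -108.] [[179.  37.]]
[ 334. -337.] [[195. 314.]]
[ 444. -332.] [[316. 314.]]
```

View pics/f.png

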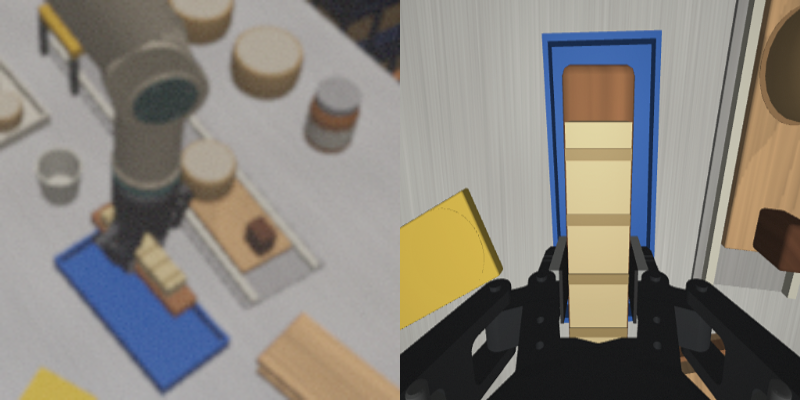

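apply_moves(series=[[[0.04,-0.02,0.7,0,0,0],[0,0,0.8,0,0,0],[0,0,0.5,0,0,0],[0,0,0.2,0,0,0],[0,0,0.1,0,0,0]]])

```text
clock: 10.35
eef_pos: [380.3, -219.2, 19.9]
tool_rot: [3.141, 0.011, 0.048]
force: [-0.3, 0.2, -0.2]
width: 35.2
```

apply_moves(series=[[[0,0,0.02,0,0,0],[0,0,0.02,0,0,0],[0,0,0.02,0,0,0],[0,0,0.02,0,0,0],[0,0,0,0,0,0]]])

```text
clock: 10.98
eef_pos: [380.4, -219.3, 16.7]
tool_rot: [3.141, 0.01, 0.048]
force: [-0.2, -0.5, -1.3]
width: 34.7
```

Run:
```python
from h import *
s=ctrl.read_state();print(np.round(s['qpos'],3),np.round(s['tau'],1),s['eef_pos'],s['tool_rot'],[a for a in dir(ctrl) if a[0]!='_'])
```

```text
[ 0.611  0.76  -0.23   2.23   0.763  0.237 -0.258] [  0.  -47.1  -2.1  -3.8   0.    0.1  -0. ] [ 380.41477055 -219.31580878   16.68415706] [3.14059008 0.01021649 0.04791112] ['MotionError', 'finish_job', 'grip_point_offset', 'read_state']
```

Joint 6 is at its lower limit of 0.23, so the tool can't go lower at this radius. I'll shift outward within the tray's tolerance.

apply_moves(series=[[[0.1,0.1,0,0,0,0],[0.14,0.18,0,0,0,0],[0,0,0.1,0,0,0],[0,0,0.07,0,0,0],[0,0,0.03,0,0,0]]])

```text
clock: 11.6
eef_pos: [392.4, -232.4, 6.1]
tool_rot: [3.141, 0.011, 0.048]
force: [-0.6, -0.7, -1.3]
width: 34.2
```

Run:
```python
from h import *
s=ctrl.read_state();print(np.round(s['qpos'],3),s['eef_pos'],s['tool_rot'],s['force'],s['width'])
```

```text
[ 0.643  0.793 -0.256  2.186  0.787  0.266 -0.262] [ 392.36198361 -232.42487391    6.09052508] [3.14122349 0.01134915 0.0480091 ] [-0.57381363 -0.72985639 -1.30736901] 34.228447627816635
```

apply_moves(series=[[[0,0,0.02,0,0,0],[-0.04,0,0.02,0,0,0],[0,0,0,0,0,0],[0,0,0,0,0,0],[0,0,0,0,0,0]]])

```text
clock: 12.22
eef_pos: [391.4, -232.7, 4.8]
tool_rot: [3.141, 0.009, 0.048]
force: [1.5, 0.5, 2.8]
width: 34.9
```

apply_moves(series=[[[0,0,0,0,0,0],[0,0,0,0,0,0],[0,0,0,0,0,0],[0,0,0,0,0,0],[0,0,0,0,0,0]]], claw=0.08)

```text
clock: 12.85
eef_pos: [390.8, -232.8, 4.5]
tool_rot: [3.141, 0.01, 0.048]
force: [-0.4, 0.4, 0.1]
width: 46.3
```

apply_moves(series=[[[0,0,-0.1,0,0,0],[0,0,-0.2,0,0,0],[0,0,-0.4,0,0,0],[0,0,-0.6,0,0,0],[0,0,-0.7,0,0,0]]])

```text
clock: 13.48
eef_pos: [391.5, -232.6, 105.9]
tool_rot: [3.141, 0.011, 0.048]
force: [0.2, -0.0, 0.5]
width: 46.0
```

Run:
```python
from h import *
s=ctrl.read_state();print(np.round(s['qpos'],3),s['eef_pos'],s['tool_rot'],s['force'],s['width'])
im=viewer.get_image('side')
w=viewer.get_image('wrist');cv2.imwrite('pics/g.png',np.hstack([cv2.resize(im[162:322,225:385],(400,400)),cv2.resize(w,(400,400))]))
```

```text
[ 0.828  0.621 -0.521  2.143  0.614  0.537 -0.108] [ 391.48518508 -232.56469119  105.93565403] [3.14099416 0.01091448 0.04797401] [ 0.22702668 -0.01913552  0.45938379] 46.0300985731144
```

View pics/g.png

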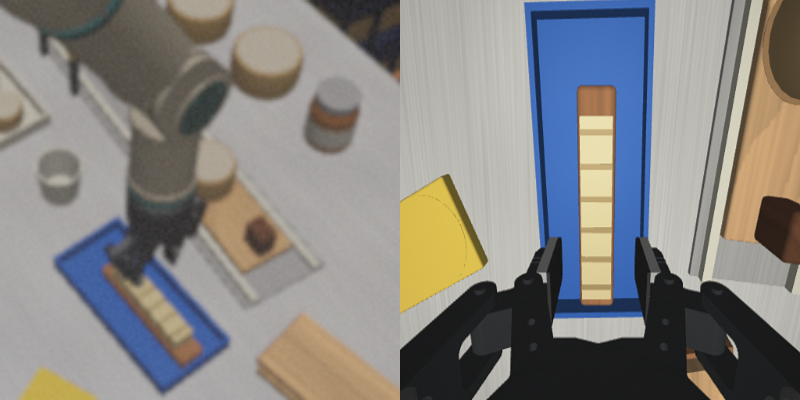

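The brush lies flat in the tray, but its near end (row ~304) looks close to the tray's end wall, so I'll measure it.

Run:
```python
from h import *
def P(n,c,r,z): print(n,ray('wrist',((c-400)*1.28,r*.96),z).round(1))
P('brush S end',597,305,25);P('brush N end',596,86,25);P('bristle N',596,116,45);P('bristle S',596,300,45)
P('tray S outer rim',600,317,25);P('tray N outer',590,3,25);P('tray N L',525,3,25);P('tray N R',655,0,25);P('S L',550,318,25);P('N inner rim',590,12,25)
P('S inner floor',610,299,5)
w=viewer.get_image('wrist');cv2.imwrite('pics/h.png',cv2.resize(w[240:320,150:350],(800,320),interpolation=cv2.INTER_CUBIC))
```

```text
brush S end [ 396.3 -316.9   25. ]
brush N end [ 387.7 -151.8   25. ]
bristle N [ 388.8 -170.7   45. ]
bristle S [ 394.7 -299.5   45. ]
tray S outer rim [ 400.1 -327.7   25. ]
tray N outer [ 380.5 -103.2   25. ]
tray N L [ 326.6 -105.7   25. ]
tray N R [434.1 -99.   25. ]
S L [ 346.3 -331.4   25. ]
N inner rim [ 380.7 -108.2   25. ]
S inner floor [ 411.5 -323.5    5. ]
```

View pics/h.png

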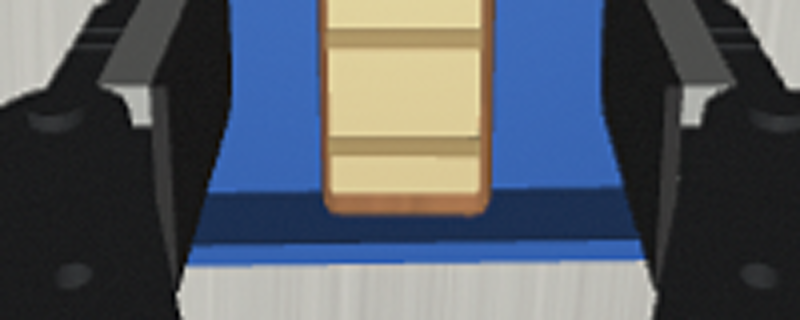

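The brush is flat and wholly inside, with about 5 mm to the end wall and roughly -19 mm off-centre in tray y (limit 36). Next is the knob.

apply_moves(series=[[[0.3,0.1,-0.2,0,0,0],[0.85,0.11,0,0,0,0],[0.9,0,0,0,0,0],[0.9,0,0,0,0,0],[0.6,0,0,0,0,0]]], claw=1)

```text
clock: 14.25
eef_pos: [571.3, -234.0, 111.7]
tool_rot: [3.141, 0.011, 0.048]
force: [0.6, -0.8, 0.3]
width: 85.4
```

apply_moves(series=[[[0,0,0,0,0,0.9],[0,0,0,0,0,0],[0,0,0,0,0,0],[0,0,0,0,0,0],[0,0,0,0,0,0]]])

```text
clock: 14.88
eef_pos: [569.6, -234.9, 112.8]
tool_rot: [3.14, 0.01, -0.046]
force: [0.3, 0.5, -0.5]
width: 85.2
```

Run:
```python
from h import *
s=ctrl.read_state();print(np.round(s['qpos'],3),s['eef_pos'],s['tool_rot'],s['force'],s['width'])
w=viewer.get_image('wrist');cv2.imwrite('pics/i.png',cv2.resize(w,(800,600),interpolation=cv2.INTER_CUBIC))
for l in('board_knob','cheese'): print([(d['score'],ray('wrist',np.array(d['location'])*[512,384],64).round(1)) for d in viewer.find_in('wrist',l)[:2]])
```

```text
[ 0.659  0.78  -0.53   1.701  0.517  0.814 -0.158] [ 569.56616573 -234.94210831  112.7645477 ] [ 3.13964844  0.0102185  -0.04646809] [ 0.3282744   0.52509005 -0.48699795] 85.1981119915894
[(0.59, array([ 569.8, -193.8,   64. ])), (0.57, array([ 603.9, -201.5,   64. ]))]
[(0.87, array([ 574.4, -130.4,   64. ])), (0.66, array([ 570.1, -193.5,   64. ]))]
```

View pics/i.png

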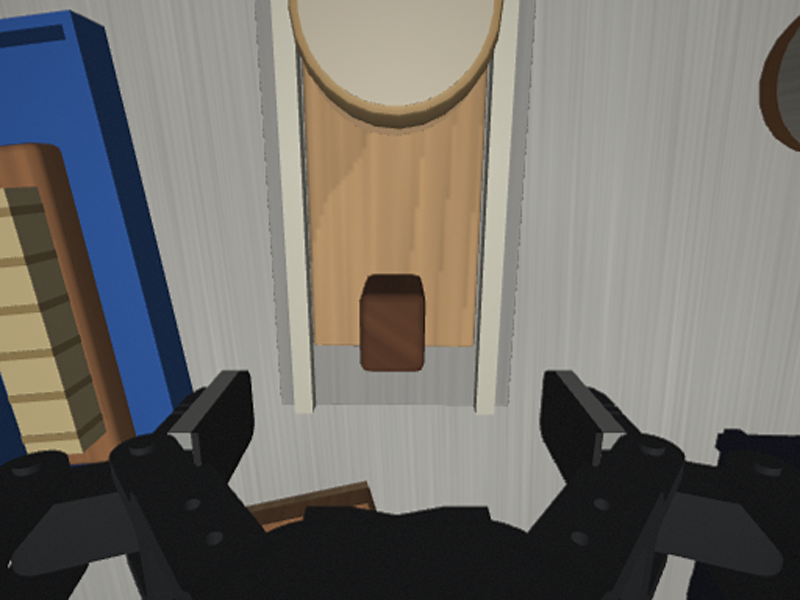

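Wrist view: the knob top spans columns 360-425 and rows 293-371. It sits midway between the fingers and the rails run straight, so the yaw is right.

Run:
```python
from h import *
for c,r,z in((392,332,64),(392,371,64),(392,293,64),(360,332,64),(425,332,64),(315,346,20),(473,346,20),(397,20,66),(305,412,16),(485,412,16)): print(c,r,ray('wrist',(c*.64,r*.64),z).round(1))
```

```text
392 332 [ 567.6 -235.4   64. ]
392 371 [ 566.8 -253.1   64. ]
392 293 [ 568.4 -218.6   64. ]
360 332 [ 554.2 -234.9   64. ]
425 332 [ 581.4 -236.    64. ]
315 346 [ 525.7 -256.7   20. ]
473 346 [ 607.7 -260.2   20. ]
397 20 [ 575.  -119.2   66. ]
305 412 [ 515.8 -296.5   16. ]
485 412 [ 614.7 -300.5   16. ]
```

apply_moves(series=[[[-0.04,0.02,0.4,0,0,0],[0,0,0.5,0,0,0],[0,0,0.4,0,0,0],[0,0,0.2,0,0,0],[0,0,0.1,0,0,0]]])

```text
clock: 15.65
eef_pos: [567.0, -235.6, 32.3]
tool_rot: [3.14, 0.01, -0.046]
force: [1.4, 0.5, -0.5]
width: 85.4
```

apply_moves(series=[[[0,0,0,0,0,0],[0,0,0,0,0,0],[0,0,0,0,0,0],[0,0,0,0,0,0],[0,0,0,0,0,0]]], claw=-1)

```text
clock: 16.27
eef_pos: [567.3, -236.0, 33.5]
tool_rot: [3.139, 0.009, -0.047]
force: [-2.4, -0.3, 6.8]
width: 27.2
```

apply_moves(series=[[[0,0,0,0,0,0],[0,0,0,0,0,0],[0,0,0,0,0,0],[0,0,0,0,0,0],[0,0,0,0,0,0]]])

```text
clock: 16.9
eef_pos: [567.3, -236.0, 33.5]
tool_rot: [3.139, 0.009, -0.047]
force: [-2.0, -0.5, 5.5]
width: 27.1
```

apply_moves(series=[[[0,-0.1,0,0,0,0],[0,-0.2,0,0,0,0],[0,-0.3,0,0,0,0],[0,-0.4,0,0,0,0],[0,-0.4,0,0,0,0]]])

```text
clock: 17.52
eef_pos: [570.9, -169.2, 33.5]
tool_rot: [3.135, 0.008, -0.05]
force: [0.6, -7.6, 5.4]
width: 27.0
```

apply_moves(series=[[[0,-0.4,0,0,0,0],[0,-0.4,0,0,0,0],[0,-0.4,0,0,0,0],[0,-0.4,0,0,0,0],[0,-0.4,0,0,0,0]]])

```text
clock: 18.15
eef_pos: [575.9, -69.8, 33.5]
tool_rot: [3.134, 0.008, -0.05]
force: [-0.3, -7.6, 7.0]
width: 27.4
```

apply_moves(series=[[[0,-0.4,0,0,0,0],[0,-0.4,0,0,0,0],[0,-0.4,0,0,0,0],[0,-0.3,0,0,0,0],[0,-0.2,0,0,0,0]]])

```text
clock: 18.77
eef_pos: [580.0, 15.1, 33.4]
tool_rot: [3.134, 0.008, -0.049]
force: [-0.8, -9.5, 10.3]
width: 27.3
```

apply_moves(series=[[[0,-0.2,0,0,0,0],[0,-0.2,0,0,0,0],[0,-0.2,0,0,0,0],[0,-0.12,0,0,0,0],[0,-0.08,0,0,0,0]]])

```text
clock: 19.4
eef_pos: [581.9, 54.0, 33.4]
tool_rot: [3.133, 0.008, -0.05]
force: [0.0, -10.8, 10.9]
width: 27.2
```

apply_moves(series=[[[0,-0.04,0,0,0,0],[0,-0.04,0,0,0,0],[0,-0.02,0,0,0,0],[0,-0.02,0,0,0,0],[0,0,0,0,0,0]]])

```text
clock: 20.02
eef_pos: [582.2, 59.7, 33.4]
tool_rot: [3.133, 0.008, -0.05]
force: [-0.4, -9.5, 11.3]
width: 27.1
```

apply_moves(series=[[[0,-0.03,0,0,0,0],[0,-0.03,0,0,0,0],[0,-0.02,0,0,0,0],[0,-0.02,0,0,0,0],[0,0,0,0,0,0]]])

```text
clock: 20.65
eef_pos: [582.4, 62.8, 33.4]
tool_rot: [3.131, 0.009, -0.051]
force: [-0.7, -12.9, 12.4]
width: 27.1
```

apply_moves(series=[[[0,-0.03,0,0,0,0],[0,-0.03,0,0,0,0],[0,-0.03,0,0,0,0],[0,0,0,0,0,0],[0,0,0,0,0,0]]])

```text
clock: 21.28
eef_pos: [582.4, 62.7, 33.4]
tool_rot: [3.124, 0.01, -0.053]
force: [-1.2, -20.5, 15.0]
width: 26.9
```

Run:
```python
from h import *
s=ctrl.read_state();print(np.round(s['qpos'],3),s['eef_pos'],s['tool_rot'],s['force'],s['width'])
w=viewer.get_image('wrist');im=viewer.get_image('side')
cv2.imwrite('pics/j.png',np.hstack([cv2.resize(im[140:260,220:340],(400,400),interpolation=cv2.INTER_CUBIC),cv2.resize(w,(400,400))]))
```

```text
[ 0.075  0.845 -0.385  1.821  0.55   0.599 -0.713] [582.40395229  62.72148525  33.44505716] [ 3.12436469  0.00953354 -0.0527463 ] [ -1.20837782 -20.45949731  15.03249618] 26.944869023988037
```

View pics/j.png

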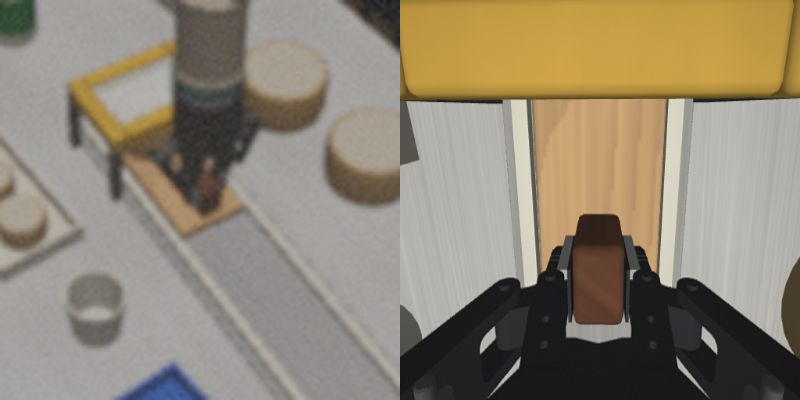

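The board has stopped at the predicted spot: y is 63 and the push force doubled with no further travel. I'll release and rise.

apply_moves(series=[[[0,0,0,0,0,0],[0,0,0,0,0,0],[0,0,0,0,0,0],[0,0,0,0,0,0],[0,0,0,0,0,0]]], claw=0.5)

```text
clock: 22.0
eef_pos: [581.2, 74.8, 32.0]
tool_rot: [3.14, 0.01, -0.046]
force: [0.8, 0.2, 0.6]
width: 64.2
```

apply_moves(series=[[[0,0.1,-0.2,0,0,0],[0,0.1,-0.4,0,0,0],[0,0,-0.7,0,0,0],[0,0.4,-0.8,0,0,0],[0,0.9,-0.8,0,0,0]]])

```text
clock: 22.62
eef_pos: [579.8, 1.3, 180.4]
tool_rot: [3.142, 0.008, -0.042]
force: [1.1, -1.1, 0.3]
width: 63.9
```

apply_moves(series=[[[0,1,-0.5,0,0,0],[0,1,0,0,0,0],[0,0.5,0,0,0,0],[0,0,0,0,0,0],[0,0,0,0,0,0]]])

```text
clock: 23.25
eef_pos: [574.0, -123.7, 203.5]
tool_rot: [3.141, 0.009, -0.045]
force: [0.1, -0.3, 0.0]
width: 64.2
```

Run:
```python
from h import *
s=ctrl.read_state();print(s['clock'],s['eef_pos'],s['tool_rot'],s['force'],s['width'])
w=viewer.get_image('wrist');im=viewer.get_image('side')
cv2.imwrite('pics/k.png',np.hstack([cv2.resize(im[150:320,215:350],(400,500),interpolation=cv2.INTER_CUBIC),cv2.resize(w,(400,500))]))
# predicted home rear edge of board top & knob top, from rail end fit
for y in(45,): 
    d=np.array([.0495,.9988]);n=np.array([d[1],-d[0]]);o=np.array([579.8,-4])
    for a,b,z in((0,y,20),(-42,y,20),(42,y,20),(0,67,64)): X=[*(o+d*b+n*a),z];print(a,b,np.round(X),proj('side',X).round(1),proj('wrist',X).round(1))
```

```text
23.25 [ 574.00363611 -123.7367802   203.49042333] [ 3.14076234  0.00902455 -0.04541501] [ 0.14425645 -0.25123586  0.03864966] 64.24532664587521
0 45 [582.  41.  20.] [[283.8 204.9]] [[256.2  -1.5]]
-42 45 [540.  43.  20.] [[274.3 209.3]] [[211.3  -1.7]]
42 45 [624.  39.  20.] [[293.2 200.6]] [[301.1  -1.3]]
0 67 [583.  63.  64.] [[281.1 193.4]] [[256.4 -52.8]]
```

View pics/k.png

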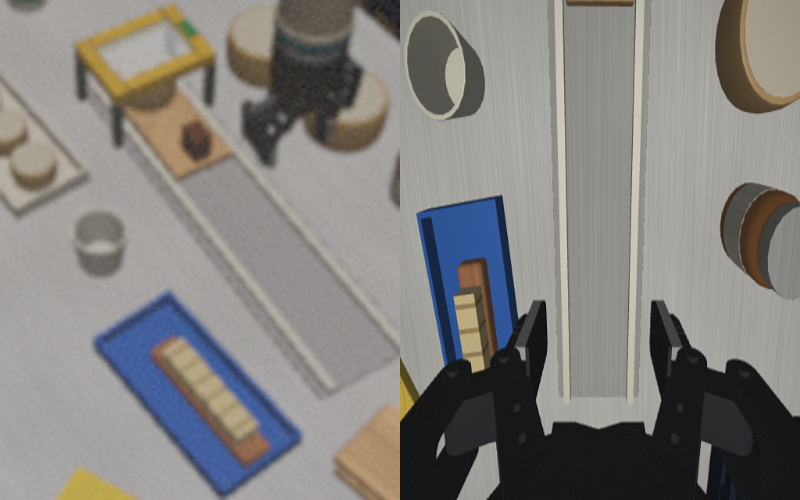

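apply_moves(series=[[[0,-0.6,-0.5,0,0,0],[0,-1,0,0,0,0],[0,-1,0,0,0,0],[0,-1,0,0,0,0],[0,-1,0,0,0,0]]])

```text
clock: 23.98
eef_pos: [584.3, 107.9, 227.4]
tool_rot: [3.14, 0.01, -0.044]
force: [0.5, 0.3, 0.4]
width: 64.0
```

apply_moves(series=[[[0,-1,0,0,0,0],[0,-0.4,0,0,0,0],[0,0,0,0,0,0],[0,0,0,0,0,0],[0,0,0,0,0,0]]])

```text
clock: 24.6
eef_pos: [588.4, 172.1, 226.8]
tool_rot: [3.138, 0.01, -0.05]
force: [-0.4, 1.1, -0.8]
width: 64.5
```

Run:
```python
from h import *
s=ctrl.read_state();print(s['clock'],s['eef_pos'],s['force'])
w=viewer.get_image('wrist')
cv2.imwrite('pics/l.png',cv2.resize(w,(800,600),interpolation=cv2.INTER_CUBIC))
d=np.array([.0495,.9988]);n=np.array([d[1],-d[0]]);o=np.array([579.8,-4])
for a,b,z in((-45,235,20),(45,235,20),(0,191,20),(0,191,66)): X=[*(o+d*b+n*a),z];print(a,b,z,np.round(X),(proj('wrist',X)/.64).round(1))
```

```text
24.6 [588.36805788 172.11493076 226.81849882] [-0.4262691   1.14711481 -0.79401106]
-45 235 20 [546. 233.  20.] [[335.4 178.3]]
45 235 20 [636. 228.  20.] [[463.2 178.4]]
0 191 20 [589. 187.  20.] [[399.1 240.6]]
0 191 66 [589. 187.  66.] [[398.8 251.2]]
```

View pics/l.png

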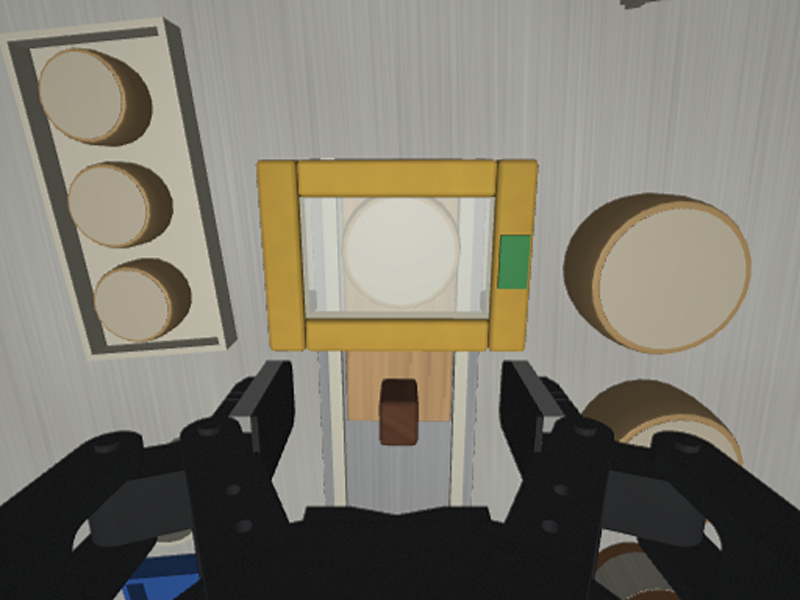

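Through the window, the cheese top is centred at (401,250) against the predicted (399,251), upright on the board. The board's rear edge is at row 420. I'll do one numeric check of that edge against the hood front, then hand in.

Run:
```python
from h import *
f=.64;d=np.array([.0495,.9988])
t=lambda c,r,z: (ray('wrist',(c*f,r*f),z)[:2]-[579.8,-4])@d
print('rear edge (want 45):',t(398,420,20),'hood front top (138):',t(398,350,104),'hood back top (248):',t(398,160,104),'cheese(191):',t(401,250,66))
```

```text
rear edge (want 45): 45.60309182186269 hood front top (138): 138.87573609536707 hood back top (248): 246.20798995461234 cheese(191): 191.81442838493174
```

Everything agrees within about 1-2 mm, and the robot is clear, so I'm handing in.

```bash
python3 -c "
from cell import ctrl
print(ctrl.finish_job())"
```

```text
the job is handed in; nothing more can be done
None
```

I moved the brush into the blue tray, slid the cheese board home under the hood, and handed the job in at about 25 s. `finish_job` gives no verdict, so success rests on my own checks.

**Brush:** It lies flat, wholly inside the tray and released. It sits about 19 mm off-centre along the tray (limit 36 mm), with about 5 mm to the end wall. I put it there on purpose: joint 6 was at its limit over the tray's centre, 11 mm too high to set the brush down, so I shifted outward and lowered it to the floor.

**Board and cheese:** I pushed the board by its knob until it stalled, with the force rising from about 11 to 20 N.
- **Rear edge:** The last picture puts it at track y = 45.6 mm, where 45 means home.
- **Cheese:** It is upright and centred at y = 191.8 mm, where the target is 191.
- **Measuring error:** The hood edges came out within 1–2 mm of their known positions.
- **Not seen directly:** The hood hid the contact with the red stop, so that is inferred from the stall and the edge position.

**On release:** The tool sprang about 12 mm forward along the knob's sides. The board still measured as home afterwards.

**Other things:** The bystanders I could see in the last pictures looked undisturbed, but I did not measure them. The gripper is clear of everything.

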